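# Clear the packing block and close the dessert tins

### The job

Take the brush and sweep every crust end off the packing block into the steel crumb pan at its end (do not push or pick the crusts on the block with the fingers), then stand the brush back on its bristles in its tray. When the block is clear, stand every dessert tin upright on it, the whole base on the wood between the rails, press each lid down until it is fully home, and leave the tea glass, syrup jar and spatula where they are.

Things in the scene. Friction and masses are not known exactly. Their poses are not given: they have to be found in the camera images.
- block: fixed wooden packing block 234 (x) x 240 (y) mm, flat top 45 mm above the counter; origin: centre of its underside. Rails along its two x sides, 18 mm above the top, 12 mm thick, 210 mm apart; its y ends have no rail. The fixed steel crumb pan adjoins its -y end (robot's right): inside x -113 to 113, y -120 to -212 mm, outer walls 60 mm above the counter
- block_top (a point): centre of the block's top face (45 mm above the counter)
- pan_floor (a point): centre of the crumb pan's floor (4 mm above the counter, y = -166 mm in the block's frame)
- brush_tray: shallow fixed steel tray of the brush, 160 x 92 mm outside, rim 12 mm high and 4 mm thick, floor 4 to 5 mm thick; long axis = its x. Origin: centre of its underside
- brush: bench brush, 220 g, standing on its bristles; origin: centre of the bristles' underside, z up, long axis x. Stiff bristle body 110 (x) x 34 (y) mm, z 0 to 34 mm; wooden back 110 x 44 mm, z 34 to 52; raised grip bar on two posts (x = +-36 mm), 100 (x) x 24 (y) mm, z 70 to 94
- brush_grip (a point): middle of the brush's grip bar, 82 mm above the bristles' underside; pinch it across the brush's y (24 mm); axes as brush
- crust1_mid (a point): centre of a baked-hard pastry crust end, about 34 x 26 x 20 mm (z up at the start), 18 g, brown, lying on the block at the start; may be absent
- crust2_mid (a point): centre of a baked-hard pastry crust end, about 28 x 28 x 22 mm (z up at the start), 18 g, brown, lying on the block at the start; may be absent
- crust3_mid (a point): centre of a baked-hard pastry crust end, about 40 x 24 x 18 mm (z up at the start), 18 g, brown, lying on the block at the start; may be absent
- crust4_mid (a point): centre of a baked-hard pastry crust end, about 30 x 24 x 24 mm (z up at the start), 18 g, brown, lying on the block at the start; may be absent
- crust5_mid (a point): centre of a baked-hard pastry crust end, about 36 x 30 x 20 mm (z up at the start), 18 g, brown, lying on the block at the start; may be absent
- crust6_mid (a point): centre of a baked-hard pastry crust end, about 32 x 28 x 20 mm (z up at the start), 18 g, brown, lying on the block at the start; may be absent
- tin1_mid (a point): centre of a closed round dessert tin, 54 mm diameter, 62 mm high without its lid (this point 31 mm above its underside), z up, about 220 g; starts standing on the counter left of the block; may be absent
- lid1_top (a point): centre of the top face of tin1's press-in lid, a flat disc 53 mm in diameter; 73 mm above the tin's underside when standing proud, 67 mm when fully home
- lid1 (a joint): how far tin1's lid has been pressed in, m: 0 standing proud, 0.006 fully home; stiff, it takes about 7 N straight down and stays where it is pushed; a further push meets a hard stop
- tin2_mid (a point): centre of a closed round dessert tin, 54 mm diameter, 62 mm high without its lid (this point 31 mm above its underside), z up, about 220 g; starts standing on the counter left of the block; may be absent
- lid2_top (a point): centre of the top face of tin2's press-in lid, a flat disc 53 mm in diameter; 73 mm above the tin's underside when standing proud, 67 mm when fully home
- lid2 (a joint): how far tin2's lid has been pressed in, m: 0 standing proud, 0.006 fully home; stiff, it takes about 7 N straight down and stays where it is pushed; a further push meets a hard stop
- tin3_mid (a point): centre of a closed round dessert tin, 54 mm diameter, 62 mm high without its lid (this point 31 mm above its underside), z up, about 220 g; starts standing on the counter left of the block; may be absent
- lid3_top (a point): centre of the top face of tin3's press-in lid, a flat disc 53 mm in diameter; 73 mm above the tin's underside when standing proud, 67 mm when fully home
- lid3 (a joint): how far tin3's lid has been pressed in, m: 0 standing proud, 0.006 fully home; stiff, it takes about 7 N straight down and stays where it is pushed; a further push meets a hard stop
- tea_glass: bystander: tea glass 54 mm across, 85 mm high, standing among the tins; origin at its underside
- syrup_jar: bystander: amber syrup jar 68 mm across, 110 mm high, right of the block; origin at its underside
- spatula: bystander: green-handled spatula lying on the far left
Mind the look-alikes: they are no part of the job. Leave any purple or yellow look-alike of the part that bears crust2_mid alone.

How it is judged:
By the outcome, as a careful person would: the job done as asked, in the order asked, and still so for the second after the job is handed in, with the robot touching nothing.
Of crust1, crust2, crust3, crust4, crust5, crust6 only 4 to 6 are there at a start; the rules pass over those that are not, and their reading is None.
Of tin1, tin2, tin3 only 2 to 3 are there at a start; the rules pass over those that are not, and their reading is None.
At some moment in a run one of crust1, crust2, crust3, crust4, crust5, crust6, tin1, tin2, tin3 may be knocked a few centimetres aside while the robot is not near it.
Once in a run the grip may slacken for a moment while it holds something.
It also fails if it takes over 208 s, if anything falls off the work surface, if the arm or the gripper's body presses on something with over 40 N, if the wrist force passes 120 N, or if a joint passes its speed limit or range.

### The arm

A 6-joint arm with a two-finger parallel gripper is mounted at the origin on the work surface. World frame = base frame: x ahead of the robot, y to its left, z up, the work surface at z = 0. Lengths are in m, angles in rad, forces in N, time in s.
With the tool pointing down it reaches from about 0.375 to 0.975 m from the base axis. Payload 3.8 kg.
Tool frame: the origin (TCP) lies on the centre line of the jaws, within the pads' length; the fingertips stand 14 mm ahead of it and the grasp point (between the pads) lies 5 mm behind it; z points along the fingers, y is the line along which they close (so a half turn about z gives the same grasp; the last joint's range is limited). The gripper opens to 85 mm and grips with 20 to 120 N. Pads are 22 mm wide; open, the fingers measure 114 mm over their backs; the gripper's body (76 mm by 85 mm) begins 54 mm behind the grasp point. The pads swing forward as they close: fully open they stand 13 mm farther back than shut.
Start: joints at [-1.327, 0.264, 1.604, -0, 1.274, -0.037], TCP at [0.187, -0.649, 0.245] pointing down, gripper open.
Joint ranges: [-2.63, 2.63], [-0.94, 2.18], [0.31, 2.57], [-1.31, 4.45], [0, 2.66], [-2.55, 2.55]. Speed limits (rad/s): [2.57, 2.57, 3.14, 3.14, 3.14, 3.14].

### API

Orientations are given as a rotation vector (axis times angle).
In Python, from workcell import bot, eyes, spot_in gives the robot as it stands.
- The arm moves only by the tool carry_out, never from a script. Its argument "series" is text: rows parted by semicolons, each of 4 numbers parted by spaces: the shift along the world's x, y, z in m, then the turn about the world's z in degrees. In form: tx ty tz roll; .... A call has 1 to 20 rows; each row shifts and turns the commanded pose from where the row before left it; what a row does not reach is not made up. A row lasts 1/8 s, in which the tool goes at most 62.5 mm and 10.7 degrees, less where a joint would pass 70% of its speed; a pose out of reach is approached as far as the arm can. A call is refused whole if a number of a shift passes 0.0625 or a number of a turn 10.7, either way. A call with a gripper value outside its range is refused whole. "jaw" is the gripper command: -1 is shut, 1 is fully open, values between are in proportion, set as the call begins (left out, the last holds). The fingers move at their own pace and stop on an object; "grip_force" is the grip in N (left out, the last holds). Time passes only in rows, so rows that do not move let the fingers close. It gives the time, the measured TCP pose, the force, the opening and the grip force at its end, in the units of the state.
- bot.read_state(): the state, without advancing time (a new reading comes with each control period).
- eyes.read_camera(name): name is "side" or "top"; returns (picture, depth): 384x512x3 uint8, blue, green, red; 384x512 float32, m along the optical axis (not along the pixel's ray), 0 where there is no reading.
- eyes.get_calibration(name): a dict with "K" (3x3 intrinsics, pixels), "distortion" ([k1, k2, p1, p2, k3] as OpenCV has them; the pictures are not rectified), "position" and "rotation" of the camera in the world. Camera axes: x right, y down, z forward; pixel columns grow to the right and rows downward; lengths in m; the calibration is good to about 2 mm. A picture is of the moment at which its call begins. get_calibration takes no time and is no camera call.
- bot.finish_job(): hands the job in; it is judged then, once.
Trained networks look in the newest picture that a camera, given by its name, has taken for a name from the list of things; names that differ only in an ending like _2 or _b are one class to them, and where a whole thing is asked for, a point or a joint stands for the part that bears it (a point fixed in the world has none). Each returns a list of dicts, best first, with "score" (0 to 1); they miss things now and then, are a little off and sometimes report something else, mostly with a low value. They report only what shows in the picture. A call takes as long as a camera call. They do not tell look-alikes from the thing itself.
- spot_in(camera, target): "rect" ([centre column, centre row, width, height] in pixels, round what is visible of it).
The state is a dict: "time": time; "q": joint angles; "joint_vel": joint speeds; "joint_torque": joint torques, N m; "tool_pos": TCP position; "tcp_rot": TCP orientation; "wrist_force": force on the tool from outside, world axes, zero at the start; "torque": the same for the moment, N m; "width": opening from 0.0 (shut) to 1.0 (fully open); "grip_force": force on a finger pad.
Only numpy, scipy, OpenCV 4.12 (cv2) and the standard library are available. Lean on these libraries where they do the work, as an engineer would, in place of code of your own. Each camera call takes 0.05 s, during which the arm holds its last target. There are 200 camera calls.

## Working session

There is one attempt and no reset: what is moved stays moved. The work goes in short steps, Python scripts to look and compute and a tool call to move; the robot and the scene stay as the last step left them, time stands still between calls to the robot, and variables do not carry over. Pictures are saved under pics/ and viewed, at most 14 in all, crops included, and the job is handed in when it is done.

Besides the shell and the picture viewer there is one more tool, called after "Emit:" as name(argument=value, ...) on one line, values as JSON. carry_out: Moves the arm, as the interface text tells. Its arguments: {"type":"object","properties":{"series":{"type":"string"},"jaw":{"type":"number"},"grip_force":{"type":"number"}},"required":["series"]}

```bash
ls; mkdir -p pics
cat > h.py <<'E'
import numpy as np,cv2
from workcell import bot,eyes,spot_in
def cal(n):
    c=eyes.get_calibration(n); R=np.array(c["rotation"],float)
    if R.shape!=(3,3): R=cv2.Rodrigues(R)[0]
    return np.array(c["K"],float),np.array(c["distortion"],float),np.array(c["position"],float),R
def ray(n,uv):
    K,d,p,R=cal(n); x=cv2.undistortPoints(np.array(uv,float).reshape(-1,1,2),K,d).reshape(-1,2)
    return p,np.c_[x,np.ones(len(x))]@R.T
def onplane(n,uv,z):
    p,r=ray(n,uv); return p+r*((z-p[2])/r[:,2])[:,None]
def cloud(n,D):
    h,w=D.shape; vv,uu=np.mgrid[:h,:w]
    p,r=ray(n,np.c_[uu.ravel(),vv.ravel()]); return (p+r*D.reshape(-1,1)).reshape(h,w,3)
def proj(n,P):
    K,d,p,R=cal(n); return cv2.projectPoints(np.array(P,float).reshape(-1,3),R.T,(-R.T@p),K,d)[0].reshape(-1,2)
E
python3 - <<'E'
from h import *
for n in("top","side"):
    I,D=eyes.read_camera(n); cv2.imwrite(f"pics/{n}0.png",cv2.resize(I,(800,600))); np.savez(f"{n}0.npz",I=I,D=D)
    print(n,cal(n)[2],cal(n)[3].round(2).tolist(),cal(n)[0][0,0])
    for t in["block","brush_tray","brush","crust1_mid","crust2_mid","crust3_mid","tin1_mid","tea_glass","syrup_jar"]:
        print(t,[(np.round(r["rect"]).astype(int).tolist(),round(r["score"],2)) for r in spot_in(n,t)])
print(bot.read_state())
E
```

```text
pics
top [0.45492069 0.07981513 1.35455226] [[-0.0, -1.0, 0.06], [-1.0, 0.0, 0.01], [-0.01, -0.06, -1.0]] 365.55501572557324
block [([302, 176, 103, 80], 0.59)]
brush_tray [([387, 201, 30, 42], 0.69)]
brush [([393, 204, 18, 30], 0.69)]
crust1_mid [([271, 162, 9, 11], 0.61)]
crust2_mid [([299, 229, 15, 10], 0.52), ([324, 235, 4, 7], 0.4)]
crust3_mid [([204, 201, 13, 15], 0.29)]
tin1_mid []
tea_glass [([171, 215, 17, 15], 0.8)]
syrup_jar [([386, 153, 26, 23], 0.9), ([203, 198, 19, 16], 0.43)]
side [-0.13921291 -0.5947421   0.65171906] [[0.73, -0.36, 0.59], [-0.69, -0.38, 0.62], [0.0, -0.85, -0.52]] 360.830543839616
block [([309, 231, 142, 97], 0.7), ([236, 173, 16, 10], 0.66)]
brush_tray [([389, 312, 67, 65], 0.74), ([277, 215, 9, 14], 0.72)]
brush [([389, 300, 41, 62], 0.95), ([308, 232, 136, 92], 0.2)]
crust1_mid [([236, 172, 19, 9], 0.27)]
crust2_mid [([279, 281, 14, 15], 0.54), ([171, 161, 16, 13], 0.31)]
crust3_mid [([313, 219, 11, 17], 0.63), ([422, 256, 35, 47], 0.43), ([309, 234, 136, 92], 0.35)]
tin1_mid [([208, 170, 12, 20], 0.56)]
tea_glass [([180, 182, 18, 25], 0.68)]
syrup_jar [([420, 256, 35, 55], 0.77)]
{'time': 1.0, 'q': array([-1.32686802e+00,  2.63845528e-01,  1.60399513e+00, -3.11259638e-05,
        1.27371323e+00, -3.68795849e-02]), 'joint_vel': array([ 0.00175038,  0.00019668, -0.00097654,  0.00150252,  0.00089304,
        0.0003464 ]), 'joint_torque': array([ 7.88667294e-04, -5.15080762e+01, -3.67734253e+01,  6.58307222e-07,
        8.79588897e-04,  2.07825838e-05]), 'tool_pos': array([ 0.1870643 , -0.64855409,  0.2453191 ]), 'tcp_rot': array([ 3.11063473e+00,  4.39652556e-01, -4.02079362e-05]), 'wrist_force': array([-0.83438698,  0.32473521,  0.02261997]), 'torque': array([ 0.0465166 ,  0.03530581, -0.0157233 ]), 'grip_force': 0.0, 'width': 1.0015781192481559}
```

Run:
```python
from h import *
I=np.load("top0.npz")["I"]; cv2.imwrite("pics/t1.png",cv2.resize(I[120:270,140:440],(800,400),interpolation=cv2.INTER_CUBIC))
I=np.load("side0.npz")["I"]; cv2.imwrite("pics/s1.png",cv2.resize(I[130:355,140:460],(800,562),interpolation=cv2.INTER_CUBIC))
```

```text
(no output)
```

View pics/t1.png

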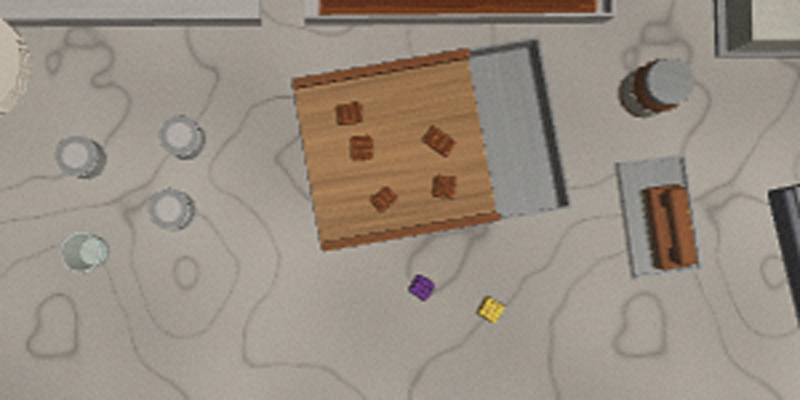

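View pics/s1.png

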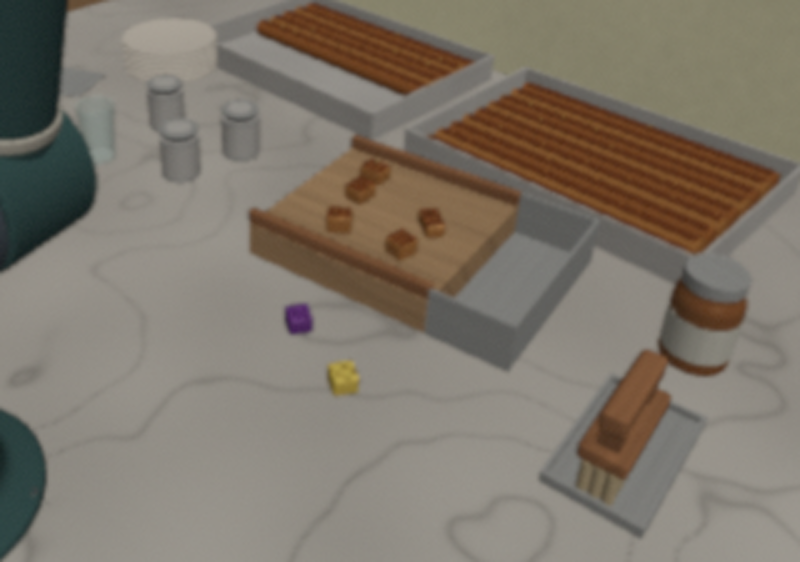

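The top crop shows 5 brown crusts on the block at (349,113), (361,148), (438,140), (444,187) and (383,199). The purple (421,287) and yellow (491,310) look-alikes lie off it. There are three grey tins at (80,157), (182,136) and (171,209). The tea glass is at (85,251), the jar at (660,85), and the brush at (672,227) stands in its tray. Next I measure these from depth in both views.

```bash
cat >> h.py <<'E'
def rect(P):
    (c,s,a)=cv2.minAreaRect((P[:,:2]*1000).astype(np.float32)); return np.round(c,1),np.round(s,1),round(a,1)
E
python3 - <<'E'
from h import *
for n in("top","side"):
    z=np.load(n+"0.npz"); I=z["I"];D=z["D"]; C=cloud(n,D); C[D==0]=np.nan
    X,Y,Z=C[...,0],C[...,1],C[...,2]
    tr=(X>.3)&(X<.5)&(Y>-.5)&(Y<-.28)
    h=Z[tr&(Z>.02)]; print(n,"hist",np.histogram(h,np.arange(.02,.12,.005))[0])
    for lo,hi in((.078,.12),(.045,.065)):
        m=tr&(Z>lo)&(Z<hi); 
        if m.sum()>5: print("brush",lo,m.sum(),rect(C[m]),np.median(Z[m]).round(4))
    m=tr&(Z>-.005)&(Z<.03)
    bl=(X>.35)&(X<.75)&(Y>-.3)&(Y<.2)
    m=bl&(Z>.053)&(Z<.07); b,g,r=[I[...,i].astype(int) for i in range(3)]
    print("rails/walls",m.sum(),rect(C[m]))
    m=bl&(Z>.038)&(Z<.052)&(r-b>40); print("top",m.sum(),rect(C[m]),np.nanmedian(Z[m]).round(4))
    # tall
    m=((Z>.05)&(X>.35)&(X<.62)&(Y>.2)&(Y<.45)).astype(np.uint8)
    k,L,S,_=cv2.connectedComponentsWithStats(m)
    for i in range(1,k):
        if S[i,4]>15:
            q=C[L==i]; zt=np.percentile(q[:,2],90); q=q[q[:,2]>zt-.008]; print("tall",S[i,4],rect(q)[:2],zt.round(4))
    m=(bl&(Z>.052)&(Z<.08)).astype(np.uint8)
    k,L,S,_=cv2.connectedComponentsWithStats(m)
    for i in range(1,k):
        if S[i,4]>10: q=C[L==i]; print("blk",S[i,4],rect(q),np.percentile(q[:,2],80).round(4))
E
```

```text
top hist [  7   1   0   1   8  11  47  76   8   2   2   2  12  12  41 107  20   0
   0]
brush 0.078 194 (array([ 463.4, -396.9]), array([76.7, 27.2]), 8.0) 0.0966
brush 0.045 142 (array([ 456.3, -386. ]), array([88.7, 36.9]), 24.9) 0.0557
rails/walls 959 (array([586.9, -79.3]), array([234.6, 337. ]), 9.7)
top 3493 (array([579.1, -31.9]), array([210.9, 239.3]), 9.7) 0.0447
tall 186 (array([596.5, 253.9]), array([50.1, 46.3])) 0.0759
tall 196 (array([571. , 392.1]), array([50.1, 49.7])) 0.0748
tall 189 (array([499.5, 267.9]), array([49.4, 49.2])) 0.0755
tall 98 (array([443.8, 382. ]), array([48.5, 52. ])) 0.0853
blk 660 (array([586.9, -79.3]), array([234.6, 337. ]), 9.7) 0.064
blk 70 (array([626.9,  30. ]), array([25.4, 34.3]), 10.9) 0.0663
blk 77 (array([588.4, -88.8]), array([38.9, 25.9]), 52.8) 0.0656
blk 70 (array([580.6,  13.4]), array([29.5, 27.6]), 3.7) 0.0669
blk 66 (array([527.5, -95.1]), array([27.6, 28.6]), 84.6) 0.0689
blk 58 (array([511.8, -14.6]), array([22.6, 30. ]), 43.2) 0.072
side hist [ 24  33  26  23  39  57 288  53  23  17   4  24  36  34 131 182   0   0
   0]
brus
[... 156 characters left out ...]
s 1396 (array([586.2, -79.4]), array([239.4, 333.8]), 10.0)
top 2802 (array([573.7, -31.6]), array([231.3, 241.2]), 9.8) 0.0439
tall 148 (array([570.2, 392.4]), array([46.9, 49.6])) 0.0732
tall 207 (array([440.4, 382.6]), array([57.4, 47.8])) 0.0827
tall 164 (array([596.6, 253.5]), array([50.9, 49.3])) 0.0732
tall 182 (array([499.7, 268.1]), array([52.4, 50.2])) 0.0731
blk 1036 (array([586.2, -79.4]), array([239.4, 333.8]), 10.0) 0.0615
blk 167 (array([600.3,  21.1]), array([81.8, 36.1]), 16.5) 0.0649
blk 91 (array([512.1, -15.8]), array([26.8, 29.1]), 38.3) 0.0685
blk 87 (array([587.2, -90.1]), array([39.7, 22. ]), 52.6) 0.063
blk 100 (array([526.5, -95.7]), array([29.9, 28. ]), 88.9) 0.067
```

Run:
```python
from h import *
for n in("top","side"):
    z=np.load(n+"0.npz"); I=z["I"];D=z["D"]; C=cloud(n,D); C[D==0]=np.nan
    X,Y,Z=C[...,0],C[...,1],C[...,2]
    tr=(X>.3)&(X<.57)&(Y>-.48)&(Y<-.3)
    for lo,hi in((.088,.12),(.045,.062),(.006,.022)):
        m=tr&(Z>lo)&(Z<hi)&np.isfinite(Z); k,L,S,_=cv2.connectedComponentsWithStats(m.astype(np.uint8)); i=1+np.argmax(S[1:,4]); q=C[L==i]
        print(n,"brush",lo,len(q),rect(q),np.median(q[:,2]).round(4))
q=bot.read_state(); R=cv2.Rodrigues(q["tcp_rot"])[0]; print(R.round(3))
```

```text
top brush 0.088 224 (array([ 474.4, -395.3]), array([99. , 27.2]), 8.0) 0.097
top brush 0.045 184 (array([ 475.4, -385.7]), array([ 37.7, 110.1]), 87.8) 0.0554
top brush 0.006 299 (array([ 489.5, -396. ]), array([159.5,  96.8]), 7.3) 0.0109
side brush 0.088 400 (array([ 473.2, -393.9]), array([101.7,  24.3]), 7.9) 0.0951
side brush 0.045 467 (array([ 473.2, -393.1]), array([111.2,  45.6]), 7.9) 0.0536
side brush 0.006 482 (array([ 487.7, -394. ]), array([162.5,  92.9]), 6.8) 0.0098
[[ 0.961  0.277 -0.   ]
 [ 0.277 -0.961 -0.   ]
 [-0.     0.    -1.   ]]
```

Emit:
carry_out(series="0.0359 0.0318 0 -1; 0.0359 0.0318 0 -1; 0.0359 0.0318 0 -1; 0.0359 0.0318 0 -1; 0.0359 0.0318 0 -1; 0.0359 0.0318 0 -1; 0.0359 0.0318 0 -1; 0.0359 0.0318 0 -1; 0 0 -0.04 0; 0 0 -0.04 0; 0 0 0 0; 0 0 0 0", jaw=1, grip_force=80)

```text
time: 2.5
tool_pos: [0.4748, -0.3948, 0.1667]
tcp_rot: [3.133, 0.221, 0.002]
wrist_force: [-0.0, 0.3, 0.5]
width: 1.002
grip_force: 0.0
```

Run:
```python
from h import *
I,D=eyes.read_camera("side"); cv2.imwrite("pics/s2.png",cv2.resize(I[130:355,220:460],(640,600),interpolation=cv2.INTER_CUBIC))
print(bot.read_state()["tool_pos"])
```

```text
[ 0.47522447 -0.3953318   0.16754424]
```

View pics/s2.png

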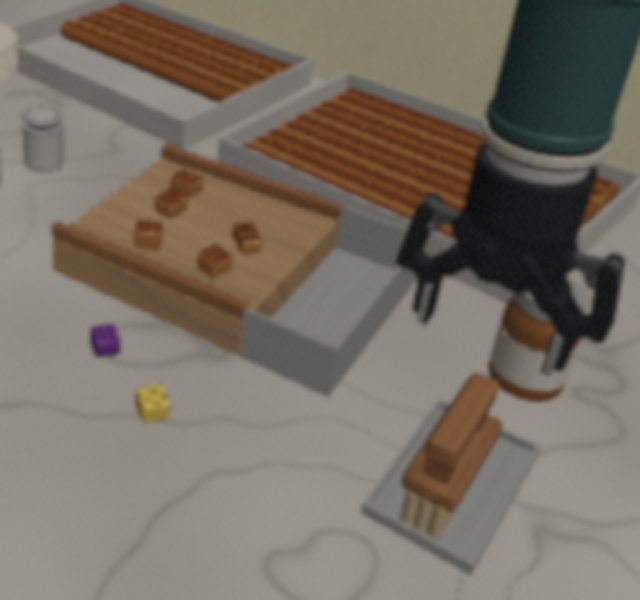

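The open jaws (425,290 and 560,350) straddle the brush's grip bar (460,430) above it, and the scene is otherwise unchanged. I descend and grip.

Emit:
carry_out(series="0 0 -0.03 0; 0 0 -0.03 0; 0 0 -0.026 0; 0 0 0 0; 0 0 0 0")

```text
time: 3.18
tool_pos: [0.4755, -0.3955, 0.0817]
tcp_rot: [3.131, 0.221, 0.004]
wrist_force: [-0.0, 0.2, 0.3]
width: 1.002
grip_force: 0.0
```

Emit:
carry_out(series="0 0 0 0; 0 0 0 0; 0 0 0 0; 0 0 0 0; 0 0 0 0; 0 0 0 0; 0 0 0 0; 0 0 0 0", jaw=-1)

```text
time: 4.18
tool_pos: [0.4746, -0.3944, 0.0799]
tcp_rot: [3.133, 0.222, 0.001]
wrist_force: [-0.7, 1.4, 5.7]
width: 0.267
grip_force: 79.0
```

Emit:
carry_out(series="0 0 0.035 0; 0 0 0.035 0; 0 0 0.03 0; 0.0129 0.0473 0 0.18; 0.0129 0.0473 0 0.18; 0.0129 0.0473 0 0.18; 0.0129 0.0473 0 0.18; 0.0129 0.0473 0 0.18; 0.0129 0.0473 0 0.18; 0.0129 0.0473 0 0.18; 0.0129 0.0473 0 0.18; 0.0129 0.0473 0 0.18; 0.0129 0.0473 0 0.18; 0 0 0 0; 0 0 0 0")

```text
time: 6.05
tool_pos: [0.6022, 0.0786, 0.1778]
tcp_rot: [3.129, 0.272, -0.004]
wrist_force: [-0.6, -0.6, -2.1]
width: 0.268
grip_force: 79.3
```

```bash
cat > look.py <<'E'
from h import *
import sys
for n in("top","side"):
    I,D=eyes.read_camera(n); np.savez(f"{n}_{sys.argv[1]}.npz",I=I,D=D)
    a=I[120:270,140:440] if n=="top" else I[120:345,140:460]
    a=cv2.resize(a,(800,400) if n=="top" else (800,562),interpolation=cv2.INTER_CUBIC)
    if n=="top": T=a
cv2.imwrite(f"pics/{sys.argv[1]}.png",cv2.resize(np.vstack([T,a]),(498,600)))
s=bot.read_state(); print(s["tool_pos"],s["width"],s["time"])
E
python3 look.py b1
python3 - <<'E'
from h import *
z=np.load("top_b1.npz"); 
for n in("side","top"):
    z=np.load(n+"_b1.npz");C=cloud(n,z["D"]);C[z["D"]==0]=np.nan;X,Y,Z=[C[...,i] for i in range(3)]
    m=(X>.5)&(X<.72)&(Y>0)&(Y<.16)&(Z>.125)&(Z<.16)
    print(n,rect(C[m]) if m.sum()>5 else 0,np.histogram(Z[(X>.5)&(X<.72)&(Y>0)&(Y<.16)],np.arange(.07,.23,.01))[0])
E
```

```text
[0.60246952 0.07770625 0.17837777] 0.270940922327718 6.15
side (array([601.6,  75.1]), array([113.3,  42.1]), 8.4) [  0   0   1  65  71  77  45  96 147  38  54  67 109  42  94]
top (array([565.1,  72.5]), array([37. , 43.4]), 4.9) [ 0  0  0  1  1  1  2 10 73  0  0  7 49  1  3]
```

View pics/b1.png

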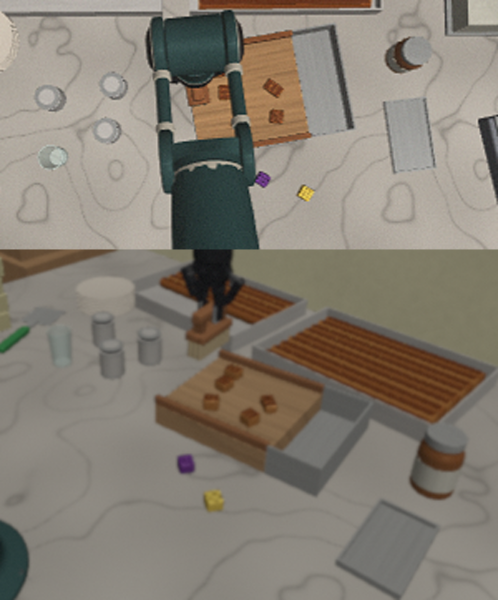

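The brush is held level (lower image 208,335) over the far end of lane 1, all 5 crusts are on the block, and the tray is empty. I lower it and sweep lane 1.

Emit:
carry_out(series="0 0 -0.028 0; 0 0 -0.027 0; 0 0 0 0; 0.0026 -0.0148 0 0; 0.0026 -0.0148 0 0; 0.0026 -0.0148 0 0; 0.0026 -0.0148 0 0; 0.0026 -0.0148 0 0; 0.0026 -0.0148 0 0; 0.0026 -0.0148 0 0; 0.0026 -0.0148 0 0; 0.0026 -0.0148 0 0; 0.0026 -0.0148 0 0; 0.0026 -0.0148 0 0; 0.0026 -0.0148 0 0; 0.0026 -0.0148 0 0; 0.0026 -0.0148 0 0; 0.0026 -0.0148 0 0; 0.0026 -0.0148 0 0; 0 0 0 0")

```text
time: 8.65
tool_pos: [0.6451, -0.1593, 0.1243]
tcp_rot: [3.13, 0.268, 0.001]
wrist_force: [0.0, 0.4, -1.6]
width: 0.272
grip_force: 81.1
```

```bash
python3 look.py b2
```

```text
[ 0.64474957 -0.15797732  0.12415708] 0.26844474942708246 8.75
```

View pics/b2.png

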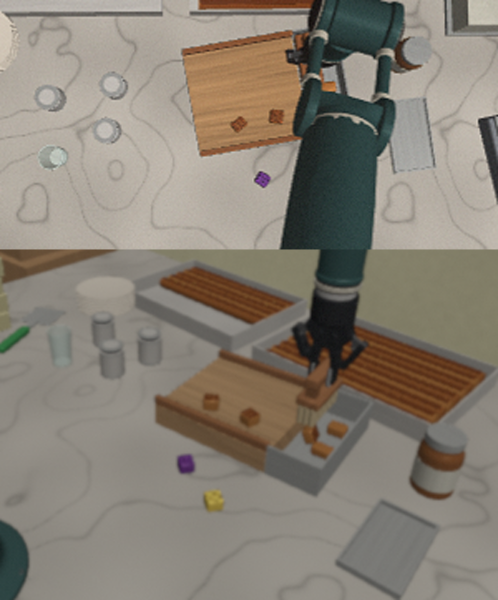

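Three crusts lie in the pan (lower 310-335,435) and two remain at lower (212,400) and (250,416), both in lane 2. I lift and sweep lane 2.

Emit:
carry_out(series="0 0 0.03 0; 0 0 0.03 0; -0.0213 0.037 0 0; -0.0213 0.037 0 0; -0.0213 0.037 0 0; -0.0213 0.037 0 0; -0.0213 0.037 0 0; -0.0213 0.037 0 0; 0 0 0 0; 0 0 -0.03 0; 0 0 -0.03 0; 0 0 0 0")

```text
time: 10.25
tool_pos: [0.516, 0.0637, 0.1228]
tcp_rot: [3.13, 0.271, -0.005]
wrist_force: [-0.3, 0.8, -1.5]
width: 0.268
grip_force: 81.1
```

Emit:
carry_out(series="0.0026 -0.0148 0 0; 0.0026 -0.0148 0 0; 0.0026 -0.0148 0 0; 0.0026 -0.0148 0 0; 0.0026 -0.0148 0 0; 0.0026 -0.0148 0 0; 0.0026 -0.0148 0 0; 0.0026 -0.0148 0 0; 0.0026 -0.0148 0 0; 0.0026 -0.0148 0 0; 0.0026 -0.0148 0 0; 0.0026 -0.0148 0 0; 0.0026 -0.0148 0 0; 0.0026 -0.0148 0 0; 0.0026 -0.0148 0 0; 0.0026 -0.0148 0 0; 0 0 0 0")

```text
time: 12.38
tool_pos: [0.559, -0.174, 0.1244]
tcp_rot: [3.13, 0.268, 0.001]
wrist_force: [-0.3, 0.4, -1.4]
width: 0.271
grip_force: 81.1
```

```bash
python3 look.py b3
```

```text
[ 0.55853448 -0.17277042  0.12415315] 0.26655451787193335 12.475
```

View pics/b3.png

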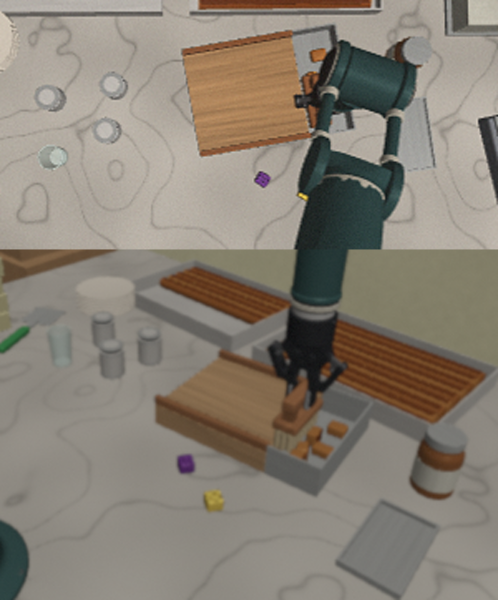

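The block is clear (upper view, wood bare from 185 to 300) and all five crusts are in the pan. I return the brush to its tray.

Emit:
carry_out(series="0 0 0.03 0; 0 0 0.03 0; -0.0124 -0.037 0 -0.4; -0.0124 -0.037 0 -0.4; -0.0124 -0.037 0 -0.4; -0.0124 -0.037 0 -0.4; -0.0124 -0.037 0 -0.4; -0.0124 -0.037 0 -0.4; 0 0 0 0; 0 0 -0.04 0; 0 0 -0.04 0; 0 0 -0.014 0; 0 0 0 0; 0 0 0 0")

```text
time: 14.22
tool_pos: [0.4857, -0.3954, 0.0923]
tcp_rot: [3.133, 0.206, 0.004]
wrist_force: [-0.3, -0.4, -1.7]
width: 0.269
grip_force: 80.9
```

Run:
```python
from h import *
I,D=eyes.read_camera("side"); C=cloud("side",D);C[D==0]=np.nan;X,Y,Z=[C[...,i] for i in range(3)]
tr=(X>.38)&(X<.6)&(Y>-.48)&(Y<-.3)
for lo,hi in((.052,.073),(.006,.013)):
    m=tr&(Z>lo)&(Z<hi);print(lo,m.sum(),rect(C[m]))
print(np.histogram(Z[tr],np.arange(0,.13,.005))[0]);s=bot.read_state();print(s["tool_pos"],s["wrist_force"])
cv2.imwrite("pics/b4.png",cv2.resize(I[220:370,320:470],(500,500),interpolation=cv2.INTER_CUBIC))
```

```text
0.052 412 (array([ 483.3, -394.8]), array([108.9,  44.5]), 7.5)
0.006 378 (array([ 488.4, -393.8]), array([163.3,  93.3]), 6.6)
[1224  282  146   31   27   32   28   28   29   29   37   53   92  225
   24   20   27   33   55   46   70  304   42   31   52]
[ 0.48574849 -0.3956459   0.09256544] [ 0.54531853  0.1851018  -1.19714102]
```

View pics/b4.png

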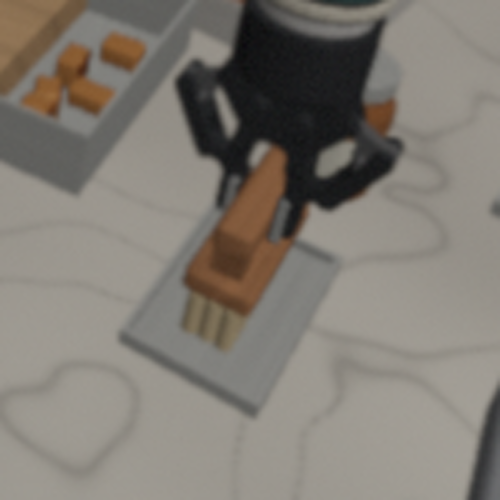

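The brush (240,270) hangs level over the middle of the tray. I lower it the last 12 mm and release.

Emit:
carry_out(series="0 0 -0.006 0; 0 0 -0.004 0; 0 0 -0.002 0; 0 0 0 0; 0 0 0 0")

```text
time: 14.9
tool_pos: [0.4844, -0.3948, 0.0794]
tcp_rot: [3.135, 0.205, 0.0]
wrist_force: [-2.7, 2.9, 5.7]
width: 0.267
grip_force: 82.0
```

Emit:
carry_out(series="0 0 0 0; 0 0 0 0; 0 0 0 0; 0 0 0 0; 0 0 0 0; 0 0 0 0; 0 0 0.03 0; 0 0 0.05 0; 0 0 0.05 0; 0 0 0.05 0; 0 0 0 0", jaw=1)

```text
time: 16.27
tool_pos: [0.4867, -0.3969, 0.2649]
tcp_rot: [3.127, 0.205, 0.013]
wrist_force: [1.2, -0.6, -0.1]
width: 1.002
grip_force: 0.0
```

```bash
cat > tins.py <<'E'
from h import *
for n in("top","side"):
    I,D=eyes.read_camera(n); C=cloud(n,D);C[D==0]=np.nan;X,Y,Z=[C[...,i] for i in range(3)]
    b,g,r=[I[...,i].astype(int) for i in range(3)]
    tr=(X>.38)&(X<.6)&(Y>-.48)&(Y<-.3);m=tr&(Z>.088)&(Z<.11)
    if m.sum()>5:print(n,"bar",m.sum(),rect(C[m]))
    m=((Z>.05)&(X>.35)&(X<.75)&(Y>.13)&(Y<.5)).astype(np.uint8); k,L,S,_=cv2.connectedComponentsWithStats(m)
    for i in range(1,k):
        if S[i,4]>30: q=C[L==i]; zt=np.percentile(q[:,2],90); q=q[abs(q[:,2]-zt)<.006]; print(n,"tall",S[i,4],rect(q)[:2],zt.round(4))
    m=((Z>-.005)&(Z<.1)&(X>.4)&(X<.75)&(Y>-.3)&(Y<.13)&(r-b>90)).astype(np.uint8)
    print(n,"crusty",[ (S,C[L==i].mean(0).round(3).tolist()) for k,L,St,_ in [cv2.connectedComponentsWithStats(m)] for i in range(1,k) for S in [int(St[i,4])] if S>20])
E
python3 tins.py
```

```text
top bar 216 (array([ 484.9, -395.7]), array([99.4, 24.4]), 7.2)
top tall 197 (array([695.7, 485. ]), array([ 29.5, 106.6])) 0.0628
top tall 190 (array([598.3, 254.1]), array([49.4, 50.2])) 0.0754
top tall 197 (array([570.5, 391.7]), array([49.9, 49.4])) 0.0755
top tall 189 (array([499.4, 267.8]), array([49.5, 49.3])) 0.0753
top tall 97 (array([443.8, 382.2]), array([51.8, 48.5])) 0.0849
top crusty [(47, [0.665, -0.196, 0.024]), (32, [0.612, -0.18, 0.032]), (51, [0.594, -0.214, 0.022]), (30, [0.561, -0.191, 0.031]), (28, [0.533, -0.198, 0.033])]
side bar 390 (array([ 482.9, -394.8]), array([103.6,  24.1]), 7.6)
side tall 91 (array([694.4, 485.4]), array([109.2,  29.2])) 0.0604
side tall 145 (array([569.9, 392.1]), array([48.8, 50. ])) 0.0733
side tall 207 (array([441. , 383.4]), array([58.3, 47.7])) 0.0825
side tall 166 (array([596.2, 253.3]), array([51.9, 49.2])) 0.073
side tall 180 (array([498.1, 269.1]), array([51.9, 50.9])) 0.0729
side crusty []
```

The brush stands upright in its tray and the three tins measure 73 mm high, as described. I go to the tin at (0.597, 0.254).

Emit:
carry_out(series="0.0094 0.054 -0.009 0; 0.0094 0.054 -0.009 0; 0.0094 0.054 -0.009 0; 0.0094 0.054 -0.009 0; 0.0094 0.054 -0.009 0; 0.0094 0.054 -0.009 0; 0.0094 0.054 -0.009 0; 0.0094 0.054 -0.009 0; 0.0094 0.054 -0.009 0; 0.0094 0.054 -0.009 0; 0.0094 0.054 -0.009 0; 0.0094 0.054 -0.009 0; 0 0 0 0; 0 0 0 0; 0 0 0 0; 0 0 0 0")

```text
time: 18.38
tool_pos: [0.5971, 0.2519, 0.1504]
tcp_rot: [3.135, 0.202, 0.0]
wrist_force: [-0.2, 0.2, -0.1]
width: 1.002
grip_force: 0.0
```

Run:
```python
from h import *
s=bot.read_state();print(s["tool_pos"],s["tcp_rot"])
I,D=eyes.read_camera("side"); C=cloud("side",D);C[D==0]=np.nan;X,Y,Z=[C[...,i] for i in range(3)]
m=((Z>.05)&(Z<.083)&(X>.35)&(X<.66)&(Y>.13)&(Y<.45)).astype(np.uint8); k,L,S,_=cv2.connectedComponentsWithStats(m)
for i in range(1,k):
    if S[i,4]>30: q=C[L==i]; q=q[q[:,2]>.067]; print("tall",S[i,4],rect(q)[:2])
cv2.imwrite("pics/c1.png",cv2.resize(I[100:260,140:340],(600,480),interpolation=cv2.INTER_CUBIC))
```

```text
[0.59710767 0.25190452 0.15043554] [3.13497701e+00 2.02495633e-01 1.43162631e-04]
tall 147 (array([569.7, 392.3]), array([51.9, 48. ]))
tall 187 (array([439.9, 385.1]), array([56.4, 47.3]))
tall 160 (array([595.5, 253.3]), array([49.9, 49.3]))
tall 185 (array([500. , 269.7]), array([50.7, 50.4]))
```

View pics/c1.png

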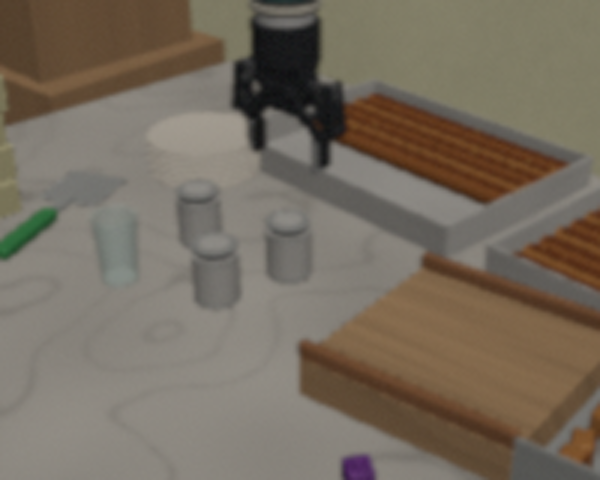

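The gripper (285,120) is above the right-hand tin (288,245), with room on both sides. I descend 118 mm and grasp.

Emit:
carry_out(series="0 0.0015 -0.035 0; 0 0 -0.035 0; 0 0 -0.03 0; 0 0 -0.018 0; 0 0 0 0; 0 0 0 0")

```text
time: 19.18
tool_pos: [0.5982, 0.255, 0.0337]
tcp_rot: [-3.134, -0.205, -0.003]
wrist_force: [0.4, -0.8, 0.4]
width: 1.003
grip_force: 0.0
```

Emit:
carry_out(series="0 0 0 0; 0 0 0 0; 0 0 0 0; 0 0 0 0; 0 0 0 0; 0 0 0 0; 0 0 0.01 0; 0 0 0.03 0; 0 0 0.04 0; 0 0 0.05 0; 0 0 0 0; 0 0 0 0", jaw=-1, grip_force=60)

```text
time: 20.68
tool_pos: [0.5961, 0.2544, 0.1613]
tcp_rot: [3.134, 0.205, -0.003]
wrist_force: [-0.7, 0.1, -4.0]
width: 0.609
grip_force: 63.3
```

Emit:
carry_out(series="0.0055 -0.0392 0 0; 0.0055 -0.0392 0 0; 0.0055 -0.0392 0 0; 0.0055 -0.0392 0 0; 0.0055 -0.0392 0 0; 0.0055 -0.0392 0 0; 0 0 0 0; 0 0 0 0; 0 0 -0.035 0; 0 0 -0.035 0; 0 0 -0.01 0; 0 0 0 0; 0 0 -0.003 0; 0 0 0 0; 0 0 0 0")

```text
time: 22.55
tool_pos: [0.6304, 0.0196, 0.0798]
tcp_rot: [3.135, 0.205, 0.001]
wrist_force: [-0.7, -0.1, -1.7]
width: 0.612
grip_force: 64.0
```

Emit:
carry_out(series="0 0 -0.0015 0; 0 0 -0.0015 0; 0 0 0 0; 0 0 0 0")

```text
time: 23.05
tool_pos: [0.6306, 0.0195, 0.0789]
tcp_rot: [3.135, 0.205, 0.002]
wrist_force: [-5.3, -0.4, 10.4]
width: 0.616
grip_force: 64.8
```

Emit:
carry_out(series="0 0 0 0; 0 0 0 0; 0 0 0 0; 0 0 0 0; 0 0 0 0; 0 0 0.04 0; 0 0 0.05 0; 0 0 0.04 0; 0 0 0 0; 0 0 0 0", jaw=1)

```text
time: 24.3
tool_pos: [0.6297, 0.0195, 0.2058]
tcp_rot: [-3.135, -0.205, 0.001]
wrist_force: [-0.8, -0.5, -0.4]
width: 1.001
grip_force: 0.0
```

```bash
cat > t2.py <<'E'
from h import *
s=bot.read_state();print(s["tool_pos"],s["width"],s["time"])
for n in("top","side"):
    I,D=eyes.read_camera(n); C=cloud(n,D);C[D==0]=np.nan;X,Y,Z=[C[...,i] for i in range(3)]
    b,g,r=[I[...,i].astype(int) for i in range(3)]
    for nm,lo,hi,y0,y1 in(("counter",.05,.09,.13,.45),("block",.09,.13,-.17,.11)):
        m=((Z>lo)&(Z<hi)&(X>.35)&(X<.72)&(Y>y0)&(Y<y1)).astype(np.uint8); k,L,S,_=cv2.connectedComponentsWithStats(m)
        for i in range(1,k):
            if S[i,4]>40: q=C[L==i]; zt=np.percentile(q[:,2],85); q=q[abs(q[:,2]-zt)<.006]; print(n,nm,S[i,4],rect(q)[:2],zt.round(4))
E
python3 t2.py
```

```text
[0.62965883 0.01952702 0.20581085] 1.0014651261722507 24.3
top counter 196 (array([571.1, 392.3]), array([49.1, 49.7])) 0.0747
top counter 188 (array([499.5, 267.5]), array([49.4, 49.4])) 0.0746
top counter 96 (array([443.8, 382. ]), array([52.7, 48.6])) 0.0851
top block 82 (array([614.9,  21.2]), array([47., 21.])) 0.1196
side counter 147 (array([570.2, 393.1]), array([52.8, 47.9])) 0.0729
side counter 212 (array([440.9, 382.7]), array([56.5, 47.7])) 0.0814
side counter 184 (array([499.1, 269.3]), array([52.9, 50.5])) 0.0727
side block 236 (array([630. ,  18.5]), array([52. , 51.7])) 0.117
```

Emit:
carry_out(series="-0.0218 0.0416 0 0; -0.0218 0.0416 0 0; -0.0218 0.0416 0 0; -0.0218 0.0416 0 0; -0.0218 0.0416 0 0; -0.0216 0.0418 0 0; 0 0 -0.03 0; 0 0 -0.03 0; 0 0 0 0; 0 0 0 0; 0 0 -0.04 0; 0 0 -0.04 0; 0 0 -0.025 0; 0 0 -0.009 0; 0 0 0 0; 0 0 0 0")

```text
time: 26.4
tool_pos: [0.501, 0.27, 0.0341]
tcp_rot: [-3.134, -0.205, -0.005]
wrist_force: [0.0, -0.1, -0.3]
width: 1.003
grip_force: 0.0
```

Emit:
carry_out(series="0 0 0 0; 0 0 0 0; 0 0 0 0; 0 0 0 0; 0 0 0 0; 0 0 0 0; 0 0 0.01 0; 0 0 0.03 0; 0 0 0.04 0; 0 0 0.05 0; 0 0 0 0; 0 0 0 0", jaw=-1)

```text
time: 27.9
tool_pos: [0.4987, 0.269, 0.1617]
tcp_rot: [3.134, 0.205, -0.002]
wrist_force: [0.0, -0.7, -2.6]
width: 0.613
grip_force: 63.1
```

Emit:
carry_out(series="0.0021 -0.0451 0 0; 0.0021 -0.0451 0 0; 0.0021 -0.0451 0 0; 0.0021 -0.0451 0 0; 0.0021 -0.0451 0 0; 0.0021 -0.0451 0 0; 0 0 0 0; 0 0 0 0; 0 0 -0.035 0; 0 0 -0.035 0; 0 0 -0.01 0; 0 0 0 0; 0 0 -0.003 0; 0 0 -0.0015 0; 0 0 -0.001 0; 0 0 0 0; 0 0 0 0")

```text
time: 30.02
tool_pos: [0.513, -0.0013, 0.0785]
tcp_rot: [-3.135, -0.205, -0.003]
wrist_force: [-2.6, 0.3, 5.7]
width: 0.611
grip_force: 64.3
```

Emit:
carry_out(series="0 0 0 0; 0 0 0 0; 0 0 0 0; 0 0 0 0; 0 0 0 0; 0 0 0.04 0; 0 0 0.05 0; 0 0 0.04 0; 0 0 0 0; 0 0 0 0", jaw=1)

```text
time: 31.28
tool_pos: [0.5116, -0.0012, 0.2061]
tcp_rot: [-3.135, -0.205, 0.001]
wrist_force: [0.2, 0.0, 0.1]
width: 1.003
grip_force: 0.0
```

```bash
python3 t2.py
```

```text
[ 0.51156227 -0.00123599  0.20613894] 1.0025937813964203 31.275
top counter 195 (array([571.2, 392.2]), array([49.4, 50.2])) 0.0748
top counter 96 (array([443.8, 381.9]), array([52.9, 48.7])) 0.085
top block 183 (array([629.9,  19.5]), array([47.8, 48.3])) 0.12
side counter 151 (array([569.9, 392.8]), array([49.3, 48. ])) 0.0726
side counter 208 (array([441.3, 383.6]), array([55.9, 47.8])) 0.0819
side block 235 (array([629.7,  18.4]), array([50.7, 50.8])) 0.1171
side block 289 (array([512.2,  -2.1]), array([51.4, 51.5])) 0.1174
```

Emit:
carry_out(series="0.0073 0.0493 0 0; 0.0073 0.0493 0 0; 0.0073 0.0493 0 0; 0.0073 0.0493 0 0; 0.0073 0.0493 0 0; 0.0073 0.0493 0 0; 0.0073 0.0493 0 0; 0.0073 0.0493 0 0; 0 0 -0.03 0; 0 0 -0.03 0; 0 0 0 0; 0 0 0 0; 0 0 -0.04 0; 0 0 -0.04 0; 0 0 -0.025 0; 0 0 -0.009 0; 0 0 0 0; 0 0 0 0")

```text
time: 33.62
tool_pos: [0.5719, 0.394, 0.035]
tcp_rot: [-3.133, -0.205, -0.005]
wrist_force: [-1.2, -0.3, 0.6]
width: 0.998
grip_force: 0.0
```

Emit:
carry_out(series="0 0 0 0; 0 0 0 0; 0 0 0 0; 0 0 0 0; 0 0 0 0; 0 0 0 0; 0 0 0.01 0; 0 0 0.04 0; 0 0 0.05 0; 0 0 0.05 0; 0 0 0 0; 0 0 0 0", jaw=-1)

```text
time: 35.12
tool_pos: [0.5697, 0.3926, 0.1817]
tcp_rot: [3.134, 0.205, -0.003]
wrist_force: [0.4, 0.1, -2.7]
width: 0.614
grip_force: 63.3
```

Emit:
carry_out(series="0.0018 -0.0526 0 0; 0.0018 -0.0526 0 0; 0.0018 -0.0526 0 0; 0.0018 -0.0526 0 0; 0.0018 -0.0526 0 0; 0.0018 -0.0526 0 0; 0.0018 -0.0526 0 0; 0.0018 -0.0526 0 0; 0.0018 -0.0526 0 0; 0 0 0 0; 0 0 0 0; 0 0 -0.04 0; 0 0 -0.04 0; 0 0 -0.02 0; 0 0 0 0; 0 0 -0.003 0; 0 0 -0.0015 0; 0 0 -0.001 0; 0 0 0 0; 0 0 0 0")

```text
time: 37.62
tool_pos: [0.5874, -0.0803, 0.0784]
tcp_rot: [3.135, 0.205, 0.003]
wrist_force: [-1.0, 0.8, 4.7]
width: 0.612
grip_force: 64.5
```

Emit:
carry_out(series="0 0 0 0; 0 0 0 0; 0 0 0 0; 0 0 0 0; 0 0 0 0; 0 0 0.04 0; 0 0 0.05 0; 0 0 0.04 0; 0 0 0 0; 0 0 0 0", jaw=1)

```text
time: 38.88
tool_pos: [0.5863, -0.0802, 0.2069]
tcp_rot: [-3.135, -0.205, 0.001]
wrist_force: [-0.1, 0.1, -0.2]
width: 1.002
grip_force: 0.0
```

```bash
python3 t2.py
```

```text
[ 0.58627857 -0.08015916  0.2068726 ] 1.002273399689231 38.875
top counter 99 (array([443.8, 382.6]), array([53.2, 48.6])) 0.0839
top block 202 (array([629.9,  19.5]), array([48.6, 47.9])) 0.1204
top block 199 (array([513.8,  -1.6]), array([50.2, 50.5])) 0.1204
side counter 208 (array([440.6, 382.9]), array([59.5, 47.8])) 0.082
side block 236 (array([629.9,  18.1]), array([49.5, 51. ])) 0.1173
side block 283 (array([512.,  -1.]), array([52. , 49.8])) 0.1175
side block 291 (array([586.3, -81.8]), array([52.9, 47.9])) 0.1172
```

All three tins stand on the block. I shut the jaw and press the lid of the tin below first.

Emit:
carry_out(series="0 0 0 0; 0 0 0 0; 0 0 0 0; 0 0 0 0; 0 0 0 0; 0 0 0 0; 0 0 0 0; 0 0 -0.04 0; 0 0 -0.025 0; 0 0 0 0; 0 0 -0.003 0; 0 0 -0.003 0; 0 0 -0.003 0; 0 0 0 0", jaw=-1, grip_force=20)

```text
time: 40.72
tool_pos: [0.5867, -0.0803, 0.1335]
tcp_rot: [3.135, 0.205, 0.0]
wrist_force: [-0.2, 1.2, 0.3]
width: 0.001
grip_force: 0.0
```

Emit:
carry_out(series="0 0 -0.002 0; 0 0 -0.002 0; 0 0 -0.001 0; 0 0 0 0")

```text
time: 41.22
tool_pos: [0.587, -0.0803, 0.1293]
tcp_rot: [3.135, 0.205, 0.001]
wrist_force: [-1.4, 1.3, 4.8]
width: -0.002
grip_force: 2.6
```

Emit:
carry_out(series="0 0 -0.001 0; 0 0 -0.001 0; 0 0 -0.001 0; 0 0 0 0")

```text
time: 41.72
tool_pos: [0.587, -0.0803, 0.1262]
tcp_rot: [3.135, 0.205, 0.001]
wrist_force: [-1.5, 1.1, 5.3]
width: 0.002
grip_force: 2.5
```

Emit:
carry_out(series="0 0 -0.001 0; 0 0 -0.001 0; 0 0 0 0")

```text
time: 42.1
tool_pos: [0.5873, -0.0803, 0.126]
tcp_rot: [3.135, 0.205, 0.002]
wrist_force: [-4.4, 1.1, 13.6]
width: -0.003
grip_force: 6.9
```

Emit:
carry_out(series="0 0 -0.001 0; 0 0 0 0; 0 0 0 0")

```text
time: 42.48
tool_pos: [0.5875, -0.0804, 0.126]
tcp_rot: [3.134, 0.205, 0.003]
wrist_force: [-7.5, 0.9, 18.2]
width: -0.001
grip_force: 9.2
```

Emit:
carry_out(series="0 0 0.03 0; 0 0 0.03 0; -0.0371 0.0397 0 0; -0.0371 0.0397 0 0; 0 0 0 0; 0 0 0 0; 0 0 -0.03 0; 0 0 -0.018 0; 0 0 0 0; 0 0 -0.002 0; 0 0 -0.002 0; 0 0 -0.002 0; 0 0 -0.002 0; 0 0 -0.001 0; 0 0 -0.001 0; 0 0 -0.001 0; 0 0 0 0")

```text
time: 44.6
tool_pos: [0.5133, -0.001, 0.126]
tcp_rot: [3.134, 0.205, 0.003]
wrist_force: [-4.6, -0.1, 11.6]
width: -0.002
grip_force: 6.4
```

Emit:
carry_out(series="0 0 -0.001 0; 0 0 -0.001 0; 0 0 0 0; 0 0 0 0")

```text
time: 45.1
tool_pos: [0.5138, -0.001, 0.126]
tcp_rot: [3.134, 0.206, 0.004]
wrist_force: [-9.2, 0.5, 23.3]
width: -0.003
grip_force: 11.8
```

Emit:
carry_out(series="0 0 0.03 0; 0 0 0.032 0; 0.039 0.0067 0 0; 0.039 0.0067 0 0; 0.039 0.0066 0 0; 0 0 0 0; 0 0 0 0; 0 0 -0.03 0; 0 0 -0.018 0; 0 0 0 0; 0 0 -0.002 0; 0 0 -0.002 0; 0 0 -0.002 0; 0 0 -0.002 0; 0 0 -0.001 0; 0 0 -0.001 0; 0 0 -0.001 0; 0 0 0 0")

```text
time: 47.35
tool_pos: [0.6301, 0.0191, 0.126]
tcp_rot: [3.135, 0.205, 0.002]
wrist_force: [-2.0, -0.4, 6.0]
width: 0.001
grip_force: 3.2
```

Now I finish the last lid, then retreat upward and to the robot's right, clear of the views.

Emit:
carry_out(series="0 0 -0.001 0; 0 0 -0.001 0; 0 0 -0.001 0; 0 0 0 0; 0 0 0 0")

```text
time: 47.98
tool_pos: [0.6306, 0.0191, 0.126]
tcp_rot: [3.135, 0.205, 0.004]
wrist_force: [-6.9, -0.4, 19.4]
width: 0.001
grip_force: 9.5
```

Emit:
carry_out(series="0 0 0.04 0; 0 0 0.05 0; 0 0 0.05 0; -0.01 -0.06 0 0; -0.01 -0.06 0 0; -0.01 -0.06 0 0; -0.01 -0.06 0 0; -0.01 -0.06 0 0; -0.01 -0.06 0 0; -0.02 -0.06 0 0; -0.03 -0.05 0 0; -0.04 -0.05 0 0; -0.04 -0.04 0 0; -0.04 -0.04 0 0; 0 0 0 0; 0 0 0 0; 0 0 0 0; 0 0 0 0")

```text
time: 50.22
tool_pos: [0.4018, -0.578, 0.2613]
tcp_rot: [-3.135, -0.208, -0.0]
wrist_force: [0.1, -0.1, 0.2]
width: 0.005
grip_force: 0.0
```

```bash
python3 t2.py; python3 tins.py; python3 look.py f1
```

```text
[ 0.40182947 -0.57795895  0.26134075] 0.004643217792614073 50.225
top counter 97 (array([443.8, 381.5]), array([53.3, 48.5])) 0.0849
top block 198 (array([629.1,  19.8]), array([49.6, 49.7])) 0.1143
top block 204 (array([588.2, -80.2]), array([50.4, 48.6])) 0.1139
top block 200 (array([513.2,  -0.9]), array([49.5, 50.3])) 0.1148
side counter 209 (array([440.6, 382.9]), array([57.5, 47.8])) 0.0821
side block 213 (array([628.6,  19. ]), array([53.2, 49.1])) 0.1116
side block 250 (array([511. ,  -3.3]), array([50.8, 50.8])) 0.1118
side block 256 (array([587.4, -82.4]), array([50.7, 53.3])) 0.1115
top bar 217 (array([ 485.2, -396. ]), array([99.1, 26.2]), 7.4)
top tall 197 (array([694.2, 485.9]), array([ 28.4, 109.2])) 0.0625
top tall 96 (array([443.8, 381.2]), array([48.7, 53. ])) 0.085
top crusty [(46, [0.665, -0.196, 0.024]), (30, [0.612, -0.18, 0.032]), (50, [0.594, -0.214, 0.022]), (28, [0.56, -0.191, 0.033]), (26, [0.509, -0.225, 0.034])]
side bar 394 (array([ 483.4, -394.8]), array([101.2,  23.8]), 7.4)
side tall 98 (array([694.7, 483.1]), array([ 33.2, 104.8])) 0.061
side tall 210 (array([441.5, 384.1]), array([57.2, 47.8])) 0.0827
side crusty []
[ 0.40097091 -0.57864889  0.26130489] -0.0033562603111761424 50.525
```

View pics/f1.png

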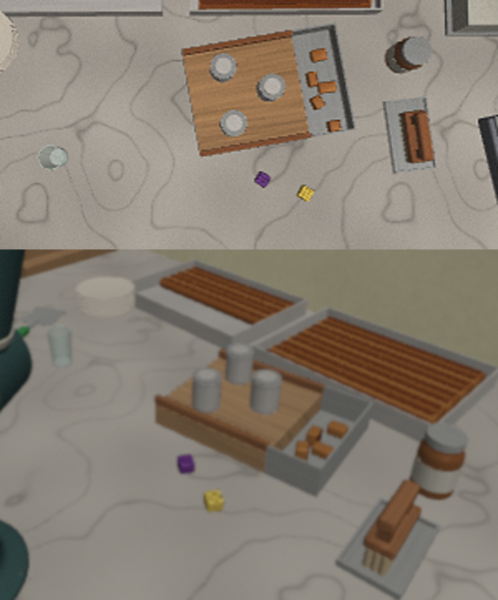

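The final view shows all five crusts in the pan (upper 312-335, 55-126). The three tins stand on the wood with lids home, their tops having dropped 6 mm to 112 mm. The brush stands in its tray, and the glass, jar and spatula have not moved. I hand the job in.

```bash
python3 -c "
from workcell import bot
print(bot.finish_job())"
```

```text
the job is handed in; nothing more can be done
None
```

The job is handed in at about 50 s: all five crusts are swept into the pan, the brush is back on its bristles in its tray, the three tins stand on the block with lids pressed to the stop, and the tea glass, syrup jar and spatula were left alone.

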